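Sort a customer's camera bits at the video transfer bench

ROBOT

A 6-joint arm with a two-finger parallel gripper is mounted at the origin on the work surface. World frame = base frame: x ahead of the robot, y to its left, z up, the work surface at z = 0. Lengths are in m, angles in degrees, forces in N, time in s.
With the tool pointing down it reaches from about 0.375 to 0.9 m from the base axis. Payload 3.1 kg.
Tool frame: the origin (TCP) lies at the centre of the arm's flange, where the gripper is bolted on; the fingertips stand 182 mm ahead of it and the grasp point (between the pads) lies 164 mm ahead of it; x points along the fingers, z is the direction in which the jaws open and shut, and the axes are right-handed (so a half turn about x gives the same grasp; the last joint's range is limited). The gripper opens to 87 mm and grips with 3 to 60 N. Pads are 19 mm wide; open, the fingers measure 117 mm over their backs; the gripper's body (75 mm by 190 mm) begins 51 mm behind the grasp point.
Start: joints at [61.793, 30.224, 82.088, -0, 67.689, -10.227], TCP at [0.193, 0.594, 0.405] pointing down, gripper open.
Joint ranges: [-176.69, 176.69], [-43.24, 126.21], [12.49, 139.97], [-82, 262], [0, 151.66], [-163.58, 163.58]. Speed limits (degrees/s): [159.86, 159.86, 180, 180, 180, 180].

INTERFACE

Orientations are given as a 3x3 rotation matrix whose columns are the frame's x, y, z axes.
In Python, from rig import bot gives the robot as it stands.
- The arm moves only by the shell command python3 -m crank 'ROWS' [OPENING]. ROWS is JSON, a list of rows, each an object with "offset": the shift along the tool's x, y, z in m, a list of three; "spin": the turn about the tool's x in rad. A call has 1 to 12 rows; each row shifts and turns the commanded pose from where the row before left it, along the tool's axes as they then stand; what a row does not reach is not made up. A row lasts 1/10 s, in which the tool goes at most 50 mm and 8.59 degrees, less where a joint would pass 70% of its speed; a pose out of reach is approached as far as the arm can. A call is refused whole if a number of a shift passes 0.05 or a number of a turn 0.15, either way. A call with a gripper value outside its range is refused whole. OPENING is the finger opening in m, from 0 to 0.087, set as the call begins (- or left out, the last holds). The fingers move at their own pace and stop on an object; the grip force is fixed at half the most. Time passes only in rows, so rows that do not move let the fingers close. It gives the time, the measured TCP pose, the force and the opening at its end, in the units of the state.
- bot.read_state(): the state, without advancing time (a new reading comes with each control period).
- bot.capture(name): name is "scene" or "top" or "wrist"; returns a dict with "pixels" (480x640x3 uint8, blue, green, red), "depth" (480x640 float32, m along the optical axis (not along the pixel's ray), 0 where there is no reading), "K" (3x3 intrinsics, pixels), "world_to_cam" (4x4, takes a point from world to camera coordinates). Camera axes: x right, y up, looking along -z (the intrinsics and any distortion apply to the point x, -y, -z); pixel columns grow to the right and rows downward; lengths in m; the calibration is good to about 2 mm. The wrist camera is an equidistant fisheye: a pixel r from the principal point sees the ray r / f radians off the axis. A picture is of the moment at which its call begins.
- bot.hand_in(): hands the job in, once; it reports no verdict.
Trained networks look in a picture, given as the dict that the camera call returned (one of the last four; its "shot" number tells which), for a name from the list of things; names that differ only in an ending like _2 or _b are one class to them, and where a whole thing is asked for, a point or a joint stands for the part that bears it (a point fixed in the world has none). Each returns a list of dicts, best first, with "p" (0 to 1); they miss things now and then, are a little off and sometimes report something else, mostly with a low value. They report only what shows in the picture. A call takes as long as a camera call. They do not tell look-alikes from the thing itself.
- bot.regions_of(label, picture): "region" (480x640 bool, what is visible of it) and "extent" ([centre column, centre row, width, height] in pixels, round what is visible of it).
The state is a dict: "time_s": time; "joint_positions": joint angles; "qvel": joint speeds; "tau": joint torques, N m; "position": TCP position; "tcp_rot": TCP orientation; "force": force on the tool from outside, world axes, zero at the start; "moment": the same for the moment, N m; "opening": opening from 0.0 (shut) to 1.0 (fully open).
Only numpy, scipy, OpenCV 4.12 (cv2) and the standard library are available. Lean on these libraries where they do the work, as an engineer would, in place of code of your own. Each camera call takes 0.05 s, during which the arm holds its last target.

TASK

Sort the customer's things into the trays: both camcorder cassettes into the blue tray, both batteries into the yellow tray and the film can into the green tray. Lay the cassettes and batteries flat on the tray floor, same side up as now and side by side, not on top of one another, and stand the film can upright; set each thing down rather than dropping it. Leave the lens and the roll of tape where they stand.

Things in the scene. Friction and masses are not known exactly. Their poses are not given: they have to be found in the camera images.
- cassette_dark: camcorder cassette lying flat, black shell with an orange label and a window with two white reel hubs on its top; 48 (its x) x 66 (its y) x 14 mm high, about 40 g. Origin: centre of its underside; z up.
- cassette_pale: camcorder cassette lying flat, pale grey shell with an orange label and a window with two white reel hubs on its top; 48 (its x) x 66 (its y) x 14 mm high, about 40 g. Origin: centre of its underside; z up.
- battery_red: camera battery pack lying flat, black block with three small brass contacts on top and a red band round one end (+y); 38 (its x) x 56 (its y) x 20 mm high, about 100 g. Origin: centre of its underside; z up.
- battery_white: camera battery pack lying flat, black block with three small brass contacts on top and a white band round one end (+y); 38 (its x) x 56 (its y) x 20 mm high, about 100 g. Origin: centre of its underside; z up.
- film_can: film can standing upright, a bare aluminium cylinder with an orange lid; 32 mm in diameter (the lid 33.6 mm), 50 mm tall, about 40 g. Origin: centre of its underside; z is its axis, up.
- tray_blue: blue open tray, fixed to the table; outside 118 (its x) x 170 (its y) x 22 mm high, walls and floor 4 mm thick (inside 110 x 162 mm, inner floor 4 mm above its origin), so that two things fit side by side along its y. Origin: centre of its underside; z up.
- tray_yellow: yellow open tray, fixed to the table; outside 118 (its x) x 170 (its y) x 22 mm high, walls and floor 4 mm thick (inside 110 x 162 mm, inner floor 4 mm above its origin), so that two things fit side by side along its y. Origin: centre of its underside; z up.
- tray_green: green open tray, fixed to the table; outside 118 (its x) x 170 (its y) x 22 mm high, walls and floor 4 mm thick (inside 110 x 162 mm, inner floor 4 mm above its origin), so that two things fit side by side along its y. Origin: centre of its underside; z up.
- lens: camera lens standing upright, not to be moved: black cylinder with a thin red ring and glass on top, 60 mm in diameter, 55 mm tall, about 350 g. Origin: centre of its underside; z up.
- splice_roll: roll of splicing tape lying flat, not to be moved: tan ring, outer diameter 54, hole 25, 16 mm high, about 60 g. Origin: centre of its underside; z up.
Things that resemble listed ones, but are neither listed nor needed, are in the scene too. There is more than one size of the tray_blue; the job needs the larger. Of the things that look like the tray_yellow, take the one that is farthest to the robot's left at the start.

How it is judged:
By the outcome, as a careful person would: the job done as asked, in the order asked, and still so for the second after the job is handed in, with the robot touching nothing.
It also fails if it takes over 120 s, if anything falls off the work surface, if the arm or the gripper's body presses on something with over 40 N, if the wrist force passes 120 N, or if a joint passes its speed limit or range.

## Working session

There is one attempt and no reset: what is moved stays moved. The work goes in short steps, Python scripts to look and compute and a shell command to move; the robot and the scene stay as the last step left them, time stands still between calls to the robot, and variables do not carry over. Pictures are saved under pics/ and viewed, and the job is handed in when it is done.

```bash
ls; mkdir -p pics; python3 - <<'E'
from rig import bot
import cv2,numpy as np,pickle
s=bot.read_state();print({k:np.round(v,3).tolist() for k,v in s.items()})
for n in ("scene","top"):
    c=bot.capture(n);cv2.imwrite(f"pics/{n}0.png",c["pixels"]);pickle.dump(c,open(f"{n}0.pkl","wb"))
    print(n,c.keys(),c["K"],c["world_to_cam"],(c["depth"]>0).mean())
E
```

```text
pics
{'time_s': 0.0, 'joint_positions': [61.794, 30.277, 82.157, -0.0, 67.689, -10.227], 'qvel': [-0.026, 0.101, -0.008, 0.052, 0.068, -0.005], 'tau': [0.002, -44.006, -17.66, 0.064, 0.058, -0.0], 'position': [0.193, 0.594, 0.404], 'tcp_rot': [[-0.001, -0.951, 0.309], [-0.002, 0.309, 0.951], [-1.0, 0.0, -0.002]], 'force': [-0.047, 0.4, -0.027], 'moment': [0.031, -0.074, -0.001], 'opening': 1.002}
scene dict_keys(['pixels', 'depth', 'K', 'world_to_cam', 'shot']) [[483.0741489    0.         318.23091415]
 [  0.         483.0741489  238.22058194]
 [  0.           0.           1.        ]] [[ 0.63906693  0.76903044  0.01362499 -0.27560233]
 [-0.55819145  0.45152625  0.69609363  0.19907588]
 [ 0.52916515 -0.45245578  0.71782171 -1.20963169]
 [ 0.          0.          0.          1.        ]] 0.99587890625
top dict_keys(['pixels', 'depth', 'K', 'world_to_cam', 'shot']) [[566.08990442   0.         314.22589873]
 [  0.         566.08990442 245.14787441]
 [  0.           0.           1.        ]] [[ 0.02361794 -0.99961051 -0.01486704 -0.00137673]
 [ 0.99304287  0.02174155  0.11572886 -0.42747093]
 [-0.11536055 -0.01749689  0.99316957 -1.14544561]
 [ 0.          0.          0.          1.        ]] 0.9959342447916667
```

View pics/scene0.png

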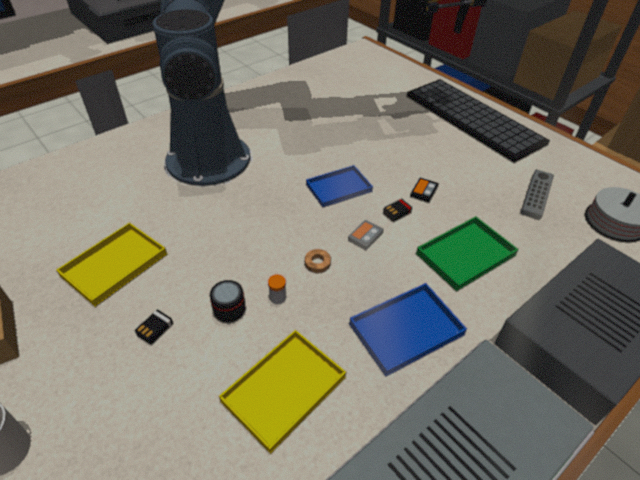

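View pics/top0.png

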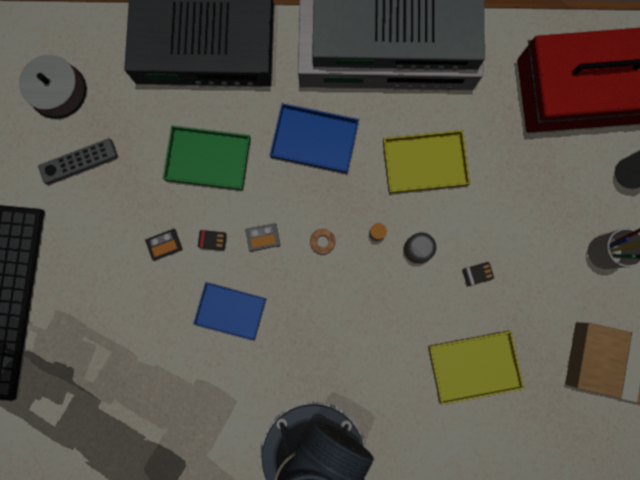

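The top view (rows run ahead-to-robot, left is the robot's left) shows, as (column, row):

- dark cassette (163,244), red battery (212,240), pale cassette (263,237)
- roll (322,241), film can (378,232), lens (420,247), white battery (478,273)
- green tray (208,158), large blue tray (315,138), small blue tray (230,311)
- yellow trays (426,162) and (475,367); the first is farther left, so that is the one to use

Next I measure the poses.

```bash
cat > h.py <<'E'
import numpy as np,cv2
from rig import bot
def world(c,fish=False):
    K=c["K"];d=c["depth"];v,u=np.mgrid[:480,:640].astype(float)
    a=(u-K[0,2])/K[0,0];b=(v-K[1,2])/K[1,1]
    if fish:
        r=np.hypot(a,b);k=np.where(r>1e-6,np.tan(np.minimum(r,1.5))/np.maximum(r,1e-6),1);a=a*k;b=b*k
    P=np.stack([a*d,-b*d,-d],-1)
    T=np.linalg.inv(c["world_to_cam"])
    W=P@T[:3,:3].T+T[:3,3]; W[d==0]=np.nan
    return W
def rect(xy):
    (cx,cy),(w,h),a=cv2.minAreaRect((xy*1000).astype(np.float32))
    if w<h: w,h,a=h,w,a+90
    return cx,cy,w,h,((a+90)%180)-90   # long-axis angle in world xy
E
python3 - <<'E'
from h import *
c=bot.capture("top");W=world(c)
print("table z",np.nanmedian(W[280:300,330:400,2]))
H={"cassette_dark":.014,"cassette_pale":.014,"battery_red":.02,"battery_white":.02,"film_can":.05,"tray_blue":.022,"tray_yellow":.022,"tray_green":.022,"lens":.055,"splice_roll":.016}
for n in H:
    for r in bot.regions_of(n,c):
        if r["p"]<.3: continue
        m=r["region"];P=W[m];P=P[np.isfinite(P[:,2])]
        z=np.percentile(P[:,2],90); q=P[P[:,2]>z-.007] if 'tray' not in n else P[P[:,2]>.002]
        print(n,round(r["p"],2),np.round(r["extent"]),"z90",round(z,4),"rect",np.round(rect(q[:,:2]),1),len(q))
E
```

```text
table z -0.0016092993664458266
cassette_dark 0.78 [165. 245.  39.  32.] z90 0.0157 rect [423.2 325.8  67.5  49.1 -66.8] 703
cassette_dark 0.5 [480. 271.  31.  23.] z90 0.021 rect [ 376.9 -331.9   57.    37.7  -73.2] 470
cassette_pale 0.56 [263. 237.  35.  24.] z90 0.0156 rect [444.  118.1  66.4  48.3 -76.6] 671
battery_red 0.68 [211. 240.  30.  23.] z90 0.0211 rect [435.1 223.5  56.4  38.4  85.9] 467
battery_white 0.89 [480. 271.  35.  21.] z90 0.021 rect [ 376.9 -331.9   57.1   37.5  -73.5] 468
film_can 0.75 [379. 233.  19.  20.] z90 0.0512 rect [ 456.6 -121.    31.5   31.5   46.8] 206
tray_blue 0.95 [230. 315.  67.  56.] z90 0.0103 rect [286.6 180.7 131.3  91.3  76. ] 1402
tray_blue 0.9 [315. 140.  91.  70.] z90 0.0175 rect [659.7  14.3 170.6 121.2  78.9] 2848
tray_yellow 0.9 [475. 368.  97.  77.] z90 0.0176 rect [ 185.3 -325.2  171.3  121.8  -78. ] 3250
tray_yellow 0.76 [427. 164.  90.  66.] z90 0.0162 rect [ 611.5 -223.1  169.2  117.9  -82.8] 2723
tray_green 0.68 [207. 160.  87.  69.] z90 0.0178 rect [613.9 242.3 172.8 129.2  84.7] 3116
lens 0.74 [418. 247.  34.  31.] z90 0.0562 rect [ 424.8 -207.5   58.2   58.1   43.8] 679
splice_roll 0.81 [321. 243.  29.  25.] z90 0.017 rect [437.2  -8.2  52.1  51.3  28. ] 393
splice_roll 0.51 [424. 163.  88.  68.] z90 0.0175 rect [ 612.5 -223.8  170.9  119.5  -82.8] 718
```

Every measured size and height matches the listed ones within about 2 mm. Next I cross-check the trays with the scene camera and measure the heights of the boxes behind them.

```bash
python3 - <<'E'
from h import *
import pickle
for cam in ("top","scene"):
    c=pickle.load(open(cam+"0.pkl","rb"));W=world(c)
    hsv=cv2.cvtColor(c["pixels"],cv2.COLOR_BGR2HSV)
    for n,(lo,hi) in {"blue":(105,130),"yellow":(24,34),"green":(45,85)}.items():
        m=((hsv[...,0]>=lo)&(hsv[...,0]<=hi)&(hsv[...,1]>150)&(hsv[...,2]>40)).astype(np.uint8)
        N,L,S,_=cv2.connectedComponentsWithStats(m)
        for i in range(1,N):
            if S[i,4]<800: continue
            P=W[L==i];P=P[(P[:,2]>-.004)&(P[:,2]<.03)]
            if len(P)<600: continue
            print(cam,n,np.round(rect(P[:,:2]),1),"zmin/max",np.round(np.nanpercentile(P[:,2],[3,97]),4))
    g=W[np.isfinite(W[...,2])]
    for a,b in ((-.5,-.3),(-.3,-.1),(-.1,.1),(.1,.3),(.3,.45)):
        q=g[(g[:,1]>a)&(g[:,1]<b)&(g[:,0]>.55)&(g[:,2]>.03)&(g[:,0]<1)]
        if len(q): print("tall y",a,b,"xmin",np.round(np.percentile(q[:,0],1),3),"zmax",q[:,2].max().round(3))
E
```

```text
top blue [658.2  14.5 166.3 119.   78.6] zmin/max [-0.0018  0.0207]
top blue [288.1 180.3 126.9  86.3  76.2] zmin/max [-0.0022  0.0079]
top yellow [ 612.  -222.9  169.4  118.7  -82.8] zmin/max [-0.002   0.0211]
top yellow [ 187.7 -323.6  168.9  116.   -78. ] zmin/max [-0.0018  0.0206]
top green [611.5 241.3 166.7 114.3  84.3] zmin/max [-0.0016  0.0097]
tall y -0.5 -0.3 xmin 0.683 zmax 0.144
tall y -0.3 -0.1 xmin 0.775 zmax 0.13
tall y -0.1 0.1 xmin 0.775 zmax 0.13
tall y 0.1 0.3 xmin 0.775 zmax 0.081
tall y 0.3 0.45 xmin 0.775 zmax 0.08
scene blue [662.5  12.6 168.6 117.8  79.1] zmin/max [0.0017 0.0222]
scene yellow [ 190.2 -325.9  171.2  122.2  -78.6] zmin/max [0.0009 0.0213]
scene yellow [ 615.1 -225.3  169.7  119.3  -82.7] zmin/max [0.0016 0.0223]
scene green [615.2 240.5 171.9 117.8  83.9] zmin/max [0.0015 0.0219]
tall y -0.3 -0.1 xmin 0.779 zmax 0.13
tall y -0.1 0.1 xmin 0.791 zmax 0.13
tall y 0.1 0.3 xmin 0.781 zmax 0.08
tall y 0.3 0.45 xmin 0.78 zmax 0.08
```

```bash
cat >> h.py <<'E'
def goto(x,y,psi,tipz=None,s=None):
    """mm, deg (jaw axis mod 180): prints spin first, then tool-axis offset after spinning"""
    s=s or bot.read_state();R=np.array(s["tcp_rot"]);p=np.array(s["position"])*1000
    cur=np.degrees(np.arctan2(R[1,2],R[0,2]))
    d=(cur-psi+90)%180-90
    y_,z_=np.radians(psi if True else 0),0
    a=np.radians(cur-d); jz=np.array([np.cos(a),np.sin(a)]); ty=np.array([-np.sin(a)*1,np.cos(a)])
    # tool x down: y = z x x
    ty=np.cross([jz[0],jz[1],0],[0,0,-1])[:2]
    D=np.array([x,y])-p[:2]
    print(f"t {s['time_s']:.1f} pos {p.round(1)} jaw {cur:.1f} open {s['opening']:.3f} | spin {np.radians(d):.4f} rad | tool y {D@ty:.1f} z {D@jz:.1f} mm | tip z {p[2]-182:.1f}", "" if tipz is None else f"down {p[2]-182-tipz:.1f}")
E
python3 - <<'E'
from h import *
goto(423.2,325.8,23.2,3)
E
```

```text
t 0.7 pos [192.9 594.5 404.8] jaw 72.0 open 1.001 | spin 0.8521 rad | tool y -337.7 z 105.9 mm | tip z 222.8 down 219.8
```

```bash
python3 -m crank '[{"offset":[0.02,0,0],"spin":0.142},{"offset":[0.02,0,0],"spin":0.142},{"offset":[0.02,0,0],"spin":0.142},{"offset":[0.02,0,0],"spin":0.142},{"offset":[0.02,0,0],"spin":0.142},{"offset":[0.02,0,0],"spin":0.142}]' 0.087
python3 -m crank '[{"offset":[0,-0.035,0.01],"spin":0},{"offset":[0,-0.035,0.01],"spin":0},{"offset":[0,-0.035,0.01],"spin":0},{"offset":[0,-0.035,0.01],"spin":0},{"offset":[0,-0.035,0.01],"spin":0},{"offset":[0,-0.035,0.01],"spin":0},{"offset":[0,-0.035,0.01],"spin":0},{"offset":[0,-0.035,0.01],"spin":0},{"offset":[0,-0.035,0.01],"spin":0},{"offset":[0,0,0],"spin":0}]'
python3 - <<'E'
from h import *
goto(423.2,325.8,23.2,3)
E
```

```text
time_s: 1.25
position: [0.1929, 0.5945, 0.2841]
tcp_rot: [[0.0, -0.389, 0.921], [0.0, 0.921, 0.389], [-1.0, 0.0, 0.0]]
force: [0.5, -0.4, -1.0]
opening: 0.998
time_s: 2.25
position: [0.4028, 0.338, 0.2851]
tcp_rot: [[0.002, -0.389, 0.921], [0.0, 0.921, 0.389], [-1.0, -0.001, 0.002]]
force: [-0.2, 0.1, 0.6]
opening: 1.001
t 2.2 pos [402.8 338.  285.1] jaw 22.9 open 1.001 | spin -0.0050 rad | tool y -19.2 z 13.9 mm | tip z 103.1 down 100.1
```

```bash
python3 -m crank '[{"offset":[0,-0.019,0.014],"spin":-0.005},{"offset":[0,0,0],"spin":0},{"offset":[0,0,0],"spin":0}]'
python3 - <<'E'
from h import *
c=bot.capture("wrist");cv2.imwrite("pics/w1.png",c["pixels"]);W=world(c,True)
for r in bot.regions_of("cassette_dark",c):
    P=W[r["region"]];P=P[np.isfinite(P[:,2])];z=np.percentile(P[:,2],80);q=P[P[:,2]>z-.006]
    print(r["p"],np.round(r["extent"]),z,np.round(rect(q[:,:2]),1))
goto(423.2,325.8,23.2,3)
E
```

```text
time_s: 2.55
position: [0.4198, 0.3288, 0.2848]
tcp_rot: [[-0.0, -0.398, 0.917], [0.0, 0.917, 0.398], [-1.0, 0.0, -0.0]]
force: [-0.1, 0.6, -0.4]
opening: 0.997
0.93 [331. 243.  71.  93.] 0.014900639707373542 [423.7 327.6  67.   48.9 -68. ]
t 2.6 pos [419.  329.1 284.7] jaw 23.5 open 0.994 | spin 0.0059 rad | tool y -4.6 z 2.6 mm | tip z 102.7 down 99.7
```

View pics/w1.png

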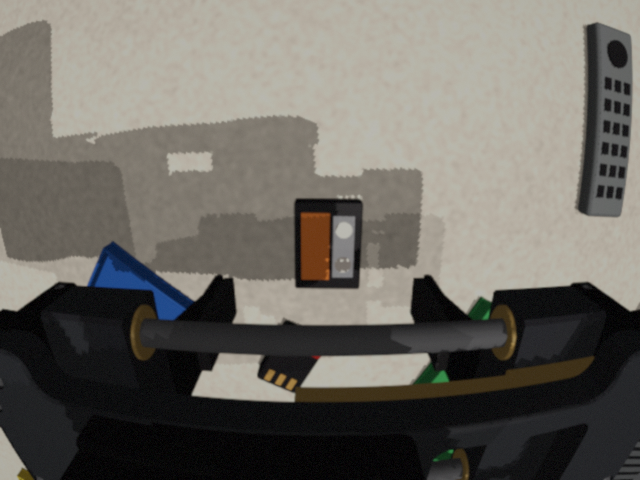

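The wrist view puts the dark cassette at about (328,243), between the fingers. It agrees with the top camera within 2 mm, so I'll descend and grip.

```bash
python3 -m crank '[{"offset":[0.03,-0.003,0.003],"spin":0},{"offset":[0.03,0,0],"spin":0},{"offset":[0.025,0,0],"spin":0},{"offset":[0.013,0,0],"spin":0},{"offset":[0,0,0],"spin":0},{"offset":[0,0,0],"spin":0}]'
python3 - <<'E'
from h import *
goto(423.4,326.7,23.2,3)
E
```

```text
time_s: 3.25
position: [0.4238, 0.3274, 0.1871]
tcp_rot: [[0.0, -0.399, 0.917], [0.0, 0.917, 0.399], [-1.0, 0.0, 0.0]]
force: [0.1, -0.2, -0.2]
opening: 1.001
t 3.2 pos [423.8 327.4 187.1] jaw 23.5 open 1.001 | spin 0.0058 rad | tool y -0.5 z -0.7 mm | tip z 5.1 down 2.1
```

```bash
python3 -m crank '[{"offset":[0.0015,0,0],"spin":0},{"offset":[0,0,0],"spin":0},{"offset":[0,0,0],"spin":0},{"offset":[0,0,0],"spin":0},{"offset":[0,0,0],"spin":0},{"offset":[0,0,0],"spin":0},{"offset":[0,0,0],"spin":0},{"offset":[0,0,0],"spin":0}]' 0.0
python3 -m crank '[{"offset":[-0.02,0,0],"spin":0},{"offset":[-0.03,0,0],"spin":0},{"offset":[-0.03,0,0],"spin":0},{"offset":[-0.02,0,0],"spin":0},{"offset":[0,0,0],"spin":0}]'
python3 - <<'E'
from h import *
u=np.array([np.cos(np.radians(79)),np.sin(np.radians(79))]);n=np.array([u[1],-u[0]])
for k in (38,-38): print((np.array([661,13.5])+k*u-6*n).round(1))
t=np.array([661,13.5])+38*u-6*n
goto(t[0],t[1],-11,7)
E
```

```text
time_s: 4.05
position: [0.4241, 0.3269, 0.1854]
tcp_rot: [[0.0, -0.399, 0.917], [0.0, 0.917, 0.399], [-1.0, -0.0, 0.0]]
force: [-0.6, -0.1, 3.0]
opening: 0.55
time_s: 4.55
position: [0.4247, 0.3274, 0.2877]
tcp_rot: [[0.005, -0.399, 0.917], [0.003, 0.917, 0.399], [-1.0, 0.0, 0.006]]
force: [-0.7, 1.0, -1.3]
opening: 0.55
[662.4  51.9]
[647.9 -22.7]
t 4.5 pos [424.7 327.4 287.7] jaw 23.5 open 0.550 | spin 0.6021 rad | tool y -225.0 z 285.8 mm | tip z 105.7 down 98.7
```

```bash
python3 -m crank '[{"offset":[0,0,0],"spin":0.12},{"offset":[0,0,0],"spin":0.12},{"offset":[0,0,0],"spin":0.12},{"offset":[0,0,0],"spin":0.12},{"offset":[0,0,0],"spin":0.122}]'
python3 -m crank '[{"offset":[0,-0.015,0.018],"spin":0},{"offset":[0,-0.025,0.032],"spin":0},{"offset":[0,-0.025,0.032],"spin":0},{"offset":[0,-0.025,0.032],"spin":0},{"offset":[0,-0.025,0.032],"spin":0},{"offset":[0,-0.025,0.032],"spin":0},{"offset":[0,-0.025,0.032],"spin":0},{"offset":[0,-0.025,0.032],"spin":0},{"offset":[0,-0.025,0.032],"spin":0},{"offset":[0,-0.01,0.012],"spin":0},{"offset":[0,0,0],"spin":0},{"offset":[0,0,0],"spin":0}]'
python3 - <<'E'
from h import *
goto(662.4,51.9,-11,8)
E
```

```text
time_s: 5.05
position: [0.4236, 0.3266, 0.2837]
tcp_rot: [[-0.003, 0.196, 0.981], [-0.001, 0.981, -0.196], [-1.0, -0.002, -0.002]]
force: [-0.8, 0.4, 0.1]
opening: 0.547
time_s: 6.25
position: [0.6605, 0.0522, 0.2838]
tcp_rot: [[-0.004, 0.191, 0.982], [0.001, 0.982, -0.191], [-1.0, 0.0, -0.004]]
force: [0.2, 0.4, -0.5]
opening: 0.549
t 6.2 pos [660.5  52.2 283.8] jaw -11.0 open 0.549 | spin -0.0002 rad | tool y 0.0 z 1.9 mm | tip z 101.8 down 93.8
```

```bash
python3 -m crank '[{"offset":[0.03,0,0.001],"spin":0},{"offset":[0.03,0,0],"spin":0},{"offset":[0.02,0,0],"spin":0},{"offset":[0.01,0,0],"spin":0},{"offset":[0,0,0],"spin":0},{"offset":[0,0,0],"spin":0},{"offset":[0,0,0],"spin":0}]'
python3 - <<'E'
from h import *
goto(662.4,51.9,-11,7.4); print(bot.read_state()["force"])
c=bot.capture("wrist");cv2.imwrite("pics/w2.png",c["pixels"])
E
```

```text
time_s: 6.95
position: [0.6632, 0.0517, 0.1967]
tcp_rot: [[0.003, 0.19, 0.982], [-0.0, 0.982, -0.19], [-1.0, 0.0, 0.003]]
force: [0.2, 0.5, -0.9]
opening: 0.547
t 7.0 pos [663.2  51.7 196.7] jaw -11.0 open 0.547 | spin 0.0006 rad | tool y 0.0 z -0.9 mm | tip z 14.7 down 7.3
[ 0.24955171  0.49820226 -0.91374318]
```

View pics/w2.png

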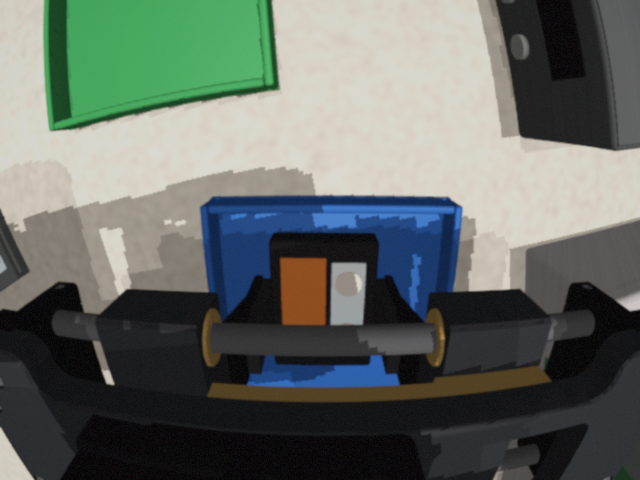

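The cassette at about (323,285) hangs inside the blue tray, square to its walls. I'll lower it the last few millimetres.

```bash
python3 -m crank '[{"offset":[0.005,0,0],"spin":0},{"offset":[0.0015,0,0],"spin":0},{"offset":[0,0,0],"spin":0},{"offset":[0,0,0],"spin":0},{"offset":[0,0,0],"spin":0}]'
```

```text
time_s: 7.5
position: [0.663, 0.0512, 0.1894]
tcp_rot: [[0.001, 0.191, 0.982], [-0.0, 0.982, -0.191], [-1.0, 0.0, 0.001]]
force: [-0.5, 0.3, 6.3]
opening: 0.545
```

```bash
python3 -c "
from h import *
goto(662.4,51.9,-11,7.4)"; python3 -m crank '[{"offset":[0.0008,0,0],"spin":0},{"offset":[0,0,0],"spin":0},{"offset":[0,0,0],"spin":0}]'
```

```text
t 7.5 pos [663.   51.2 189.4] jaw -11.0 open 0.545 | spin -0.0002 rad | tool y 0.6 z -0.7 mm | tip z 7.4 down 0.0
time_s: 7.8
position: [0.6629, 0.0512, 0.1894]
tcp_rot: [[0.001, 0.191, 0.982], [-0.0, 0.982, -0.191], [-1.0, -0.0, 0.001]]
force: [-1.3, -0.2, 9.5]
opening: 0.546
```

Contact at 9 N, so the cassette is on the tray floor. I'll open partway, because the walls are close, and then lift.

```bash
python3 -m crank '[{"offset":[0,0,0],"spin":0},{"offset":[0,0,0],"spin":0},{"offset":[0,0,0],"spin":0},{"offset":[0,0,0],"spin":0}]' 0.058
python3 -m crank '[{"offset":[-0.02,0,0],"spin":0},{"offset":[-0.03,0,0],"spin":0},{"offset":[-0.03,0,0],"spin":0},{"offset":[-0.02,0,0],"spin":0},{"offset":[0,0,0],"spin":0}]'
python3 - <<'E'
from h import *
goto(444.5,118.3,13.4,3)
E
```

```text
time_s: 8.2
position: [0.6627, 0.0513, 0.1874]
tcp_rot: [[-0.001, 0.191, 0.982], [0.0, 0.982, -0.191], [-1.0, -0.0, -0.001]]
force: [-0.1, 0.4, 1.3]
opening: 0.66
time_s: 8.7
position: [0.664, 0.0512, 0.2911]
tcp_rot: [[0.007, 0.191, 0.982], [-0.001, 0.982, -0.191], [-1.0, 0.001, 0.007]]
force: [0.7, -1.1, -0.3]
opening: 0.669
t 8.7 pos [664.   51.2 291.1] jaw -11.0 open 0.669 | spin -0.4258 rad | tool y 116.1 z -198.0 mm | tip z 109.1 down 106.1
```

```bash
python3 -m crank '[{"offset":[0,0,0],"spin":-0.142},{"offset":[0,0,0],"spin":-0.142},{"offset":[0,0,0],"spin":-0.142},{"offset":[0,0.02,-0.033],"spin":0},{"offset":[0,0.02,-0.033],"spin":0},{"offset":[0,0.02,-0.033],"spin":0},{"offset":[0,0.02,-0.033],"spin":0},{"offset":[0,0.02,-0.033],"spin":0},{"offset":[0,0.016,-0.033],"spin":0},{"offset":[0,0,0],"spin":0},{"offset":[0,0,0],"spin":0}]' 0.087
python3 - <<'E'
from h import *
c=bot.capture("wrist");cv2.imwrite("pics/w3.png",c["pixels"]);W=world(c,True)
for n in ("cassette_pale","battery_red"):
  for r in bot.regions_of(n,c):
    P=W[r["region"]];P=P[np.isfinite(P[:,2])];z=np.percentile(P[:,2],80);q=P[P[:,2]>z-.006]
    print(n,r["p"],np.round(r["extent"]),z,np.round(rect(q[:,:2]),1))
goto(444.5,118.3,13.4,3)
E
```

```text
time_s: 9.8
position: [0.4427, 0.1184, 0.2872]
tcp_rot: [[-0.001, -0.233, 0.973], [-0.0, 0.973, 0.233], [-1.0, 0.0, -0.001]]
force: [1.0, -0.3, 0.4]
opening: 1.003
cassette_pale 0.75 [328. 240.  68.  92.] 0.014925975513767153 [443.8 118.9  66.5  48.1 -77.7]
battery_red 0.89 [350.  94.  77.  92.] 0.02071645273993769 [435.  224.4  56.2  38.4  85. ]
t 9.9 pos [444.9 117.9 287.7] jaw 13.4 open 1.000 | spin -0.0004 rad | tool y 0.4 z -0.3 mm | tip z 105.7 down 102.7
```

View pics/w3.png

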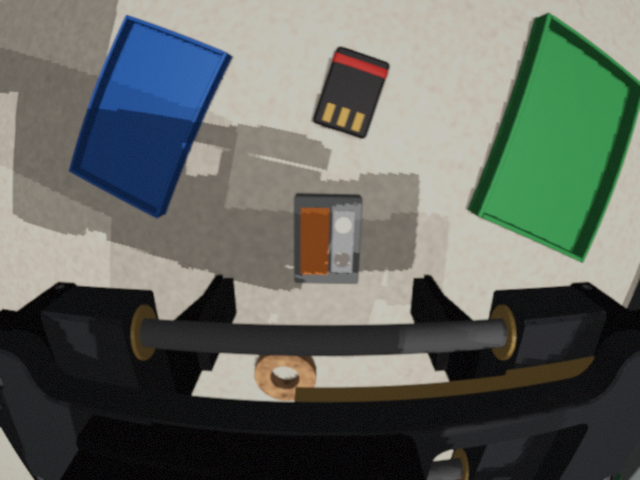

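The pale cassette at (328,240) is centred between the fingers, with the red battery at (350,94) and the roll at (285,375) clear of them. I'll descend and grip.

```bash
python3 -m crank '[{"offset":[0.03,0,0],"spin":0},{"offset":[0.03,0,0],"spin":0},{"offset":[0.025,0,0],"spin":0},{"offset":[0.013,0,0],"spin":0},{"offset":[0,0,0],"spin":0},{"offset":[0,0,0],"spin":0}]'
python3 - <<'E'
from h import *
goto(444,118.6,13,3.4)
E
```

```text
time_s: 10.55
position: [0.4442, 0.118, 0.1897]
tcp_rot: [[0.0, -0.231, 0.973], [-0.0, 0.973, 0.231], [-1.0, -0.0, 0.0]]
force: [0.1, 0.3, -0.3]
opening: 1.001
t 10.6 pos [444.2 118.  189.7] jaw 13.4 open 1.001 | spin 0.0066 rad | tool y 0.7 z -0.1 mm | tip z 7.7 down 4.3
```

```bash
python3 -m crank '[{"offset":[0.004,0,0],"spin":0.005},{"offset":[0,0,0],"spin":0},{"offset":[0,0,0],"spin":0}]'
python3 -m crank '[{"offset":[0,0,0],"spin":0},{"offset":[0,0,0],"spin":0},{"offset":[0,0,0],"spin":0},{"offset":[0,0,0],"spin":0},{"offset":[0,0,0],"spin":0},{"offset":[0,0,0],"spin":0},{"offset":[0,0,0],"spin":0}]' 0.0
python3 -m crank '[{"offset":[-0.02,0,0],"spin":0},{"offset":[-0.03,0,0],"spin":0},{"offset":[-0.03,0,0],"spin":0},{"offset":[-0.02,0,0],"spin":0},{"offset":[0,0,0],"spin":0}]'
python3 - <<'E'
from h import *
goto(647.9,-22.7,-11,7.4)
E
```

```text
time_s: 10.85
position: [0.4435, 0.1182, 0.1865]
tcp_rot: [[0.001, -0.227, 0.974], [0.0, 0.974, 0.227], [-1.0, -0.0, 0.001]]
force: [1.1, 0.3, 0.0]
opening: 0.999
time_s: 11.55
position: [0.4434, 0.1182, 0.186]
tcp_rot: [[0.0, -0.227, 0.974], [0.0, 0.974, 0.227], [-1.0, -0.0, 0.0]]
force: [0.3, 0.2, 0.3]
opening: 0.548
time_s: 12.05
position: [0.4439, 0.1183, 0.2882]
tcp_rot: [[0.006, -0.227, 0.974], [0.0, 0.974, 0.227], [-1.0, -0.001, 0.005]]
force: [0.1, -0.6, -1.3]
opening: 0.551
t 12.1 pos [443.9 118.3 288.2] jaw 13.1 open 0.551 | spin 0.4211 rad | tool y -99.5 z 227.1 mm | tip z 106.2 down 98.8
```

```bash
python3 -m crank '[{"offset":[0,0,0],"spin":0.14},{"offset":[0,0,0],"spin":0.14},{"offset":[0,0,0],"spin":0.141},{"offset":[0,-0.0125,0.028],"spin":0},{"offset":[0,-0.0125,0.028],"spin":0},{"offset":[0,-0.0125,0.028],"spin":0},{"offset":[0,-0.0125,0.028],"spin":0},{"offset":[0,-0.0125,0.028],"spin":0},{"offset":[0,-0.0125,0.028],"spin":0},{"offset":[0,-0.0125,0.028],"spin":0},{"offset":[0,-0.0125,0.028],"spin":0},{"offset":[0,0,0],"spin":0}]'
python3 -m crank '[{"offset":[0,0,0],"spin":0},{"offset":[0,0,0],"spin":0}]'
python3 - <<'E'
from h import *
goto(647.9,-22.7,-11,8)
E
```

```text
time_s: 13.25
position: [0.647, -0.0254, 0.2846]
tcp_rot: [[0.004, 0.193, 0.981], [-0.001, 0.981, -0.193], [-1.0, -0.001, 0.004]]
force: [-0.0, -0.2, -0.5]
opening: 0.551
time_s: 13.45
position: [0.6428, -0.0221, 0.2846]
tcp_rot: [[-0.004, 0.191, 0.982], [0.001, 0.982, -0.191], [-1.0, 0.0, -0.004]]
force: [0.2, -0.5, 0.3]
opening: 0.547
t 13.4 pos [642.8 -22.1 284.6] jaw -11.0 open 0.547 | spin 0.0003 rad | tool y 0.3 z 5.1 mm | tip z 102.6 down 94.6
```

```bash
python3 -m crank '[{"offset":[0.03,0,0.004],"spin":0},{"offset":[0.03,0,0],"spin":0},{"offset":[0.018,0,0],"spin":0},{"offset":[0.008,0,0],"spin":0},{"offset":[0,0,0],"spin":0},{"offset":[0,0,0],"spin":0},{"offset":[0,0,0],"spin":0}]'
python3 - <<'E'
from h import *
goto(647.9,-22.7,-11,8)
c=bot.capture("wrist");cv2.imwrite("pics/w4.png",c["pixels"])
E
```

```text
time_s: 14.15
position: [0.6485, -0.0233, 0.2013]
tcp_rot: [[0.002, 0.191, 0.982], [-0.001, 0.982, -0.191], [-1.0, -0.0, 0.002]]
force: [-0.1, -0.3, -1.8]
opening: 0.55
t 14.2 pos [648.5 -23.3 201.3] jaw -11.0 open 0.550 | spin 0.0003 rad | tool y 0.5 z -0.7 mm | tip z 19.3 down 11.3
```

View pics/w4.png

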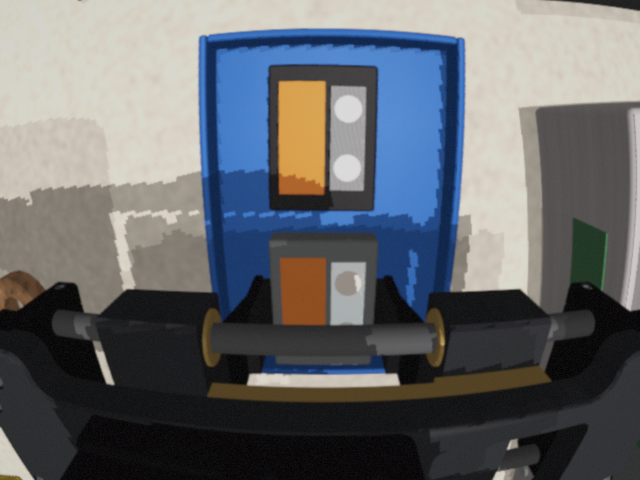

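The dark cassette lies flat at (323,138). The held pale one at (323,297) is clear of it with room to the wall, so I'll set it down.

```bash
python3 -m crank '[{"offset":[0.007,0,0],"spin":0},{"offset":[0.002,0,0],"spin":0},{"offset":[0.0015,0,0],"spin":0},{"offset":[0,0,0],"spin":0},{"offset":[0,0,0],"spin":0},{"offset":[0,0,0],"spin":0}]'
```

```text
time_s: 14.8
position: [0.6479, -0.0234, 0.19]
tcp_rot: [[-0.0, 0.191, 0.982], [0.0, 0.982, -0.191], [-1.0, -0.0, -0.0]]
force: [-1.7, -0.2, 5.3]
opening: 0.55
```

```bash
python3 -m crank '[{"offset":[0.0004,0,0],"spin":0},{"offset":[0,0,0],"spin":0},{"offset":[0,0,0],"spin":0}]'
python3 -m crank '[{"offset":[0,0,0],"spin":0},{"offset":[0,0,0],"spin":0},{"offset":[0,0,0],"spin":0},{"offset":[0,0,0],"spin":0}]' 0.058
python3 -m crank '[{"offset":[-0.02,0,0],"spin":0},{"offset":[-0.03,0,0],"spin":0},{"offset":[-0.03,0,0],"spin":0},{"offset":[-0.02,0,0],"spin":0},{"offset":[0,0,0],"spin":0}]'
python3 - <<'E'
from h import *
goto(435,224,-4.5,5)
E
```

```text
time_s: 15.1
position: [0.6479, -0.0234, 0.19]
tcp_rot: [[-0.0, 0.191, 0.982], [-0.0, 0.982, -0.191], [-1.0, -0.0, -0.0]]
force: [-2.3, -0.3, 7.7]
opening: 0.546
time_s: 15.5
position: [0.6481, -0.0235, 0.1887]
tcp_rot: [[-0.0, 0.191, 0.982], [0.0, 0.982, -0.191], [-1.0, 0.0, -0.0]]
force: [0.6, -0.6, -0.1]
opening: 0.66
time_s: 16.0
position: [0.6493, -0.0236, 0.2923]
tcp_rot: [[0.007, 0.191, 0.982], [-0.001, 0.982, -0.191], [-1.0, -0.0, 0.007]]
force: [-0.4, 0.2, -0.6]
opening: 0.664
t 16.0 pos [649.3 -23.6 292.3] jaw -11.0 open 0.664 | spin -0.1133 rad | tool y 230.1 z -233.0 mm | tip z 110.3 down 105.3
```

```bash
python3 -m crank '[{"offset":[0,0,0],"spin":-0.113},{"offset":[0,0.025,-0.025],"spin":0},{"offset":[0,0.025,-0.025],"spin":0},{"offset":[0,0.025,-0.025],"spin":0},{"offset":[0,0.025,-0.025],"spin":0},{"offset":[0,0.025,-0.025],"spin":0},{"offset":[0,0.025,-0.025],"spin":0},{"offset":[0,0.025,-0.025],"spin":0},{"offset":[0,0.025,-0.025],"spin":0},{"offset":[0,0.025,-0.025],"spin":0},{"offset":[0,0.005,-0.007],"spin":0},{"offset":[0,0,0],"spin":0}]' 0.087
python3 -m crank '[{"offset":[0,0,0],"spin":0}]'
python3 - <<'E'
from h import *
goto(435,224,-4.5,5)
c=bot.capture("wrist");cv2.imwrite("pics/w5.png",c["pixels"]);W=world(c,True)
for r in bot.regions_of("battery_red",c):
    P=W[r["region"]];P=P[np.isfinite(P[:,2])];z=np.percentile(P[:,2],80);q=P[P[:,2]>z-.006]
    print(r["p"],np.round(r["extent"]),z,np.round(rect(q[:,:2]),1))
E
```

```text
time_s: 17.2
position: [0.4336, 0.2248, 0.2882]
tcp_rot: [[-0.002, 0.076, 0.997], [-0.001, 0.997, -0.076], [-1.0, -0.001, -0.002]]
force: [-0.3, -0.0, -0.3]
opening: 0.999
time_s: 17.3
position: [0.4357, 0.2238, 0.2887]
tcp_rot: [[0.001, 0.079, 0.997], [-0.0, 0.997, -0.079], [-1.0, -0.0, 0.001]]
force: [-0.5, -0.0, 0.6]
opening: 0.998
t 17.3 pos [435.7 223.8 288.7] jaw -4.5 open 0.998 | spin -0.0004 rad | tool y 0.1 z -0.7 mm | tip z 106.7 down 101.7
0.78 [324. 238.  52.  78.] 0.020671377784004095 [435.  225.7  55.3  37.7  85.6]
```

```bash
python3 -m crank '[{"offset":[0.03,0.001,0],"spin":0},{"offset":[0.03,0,0],"spin":0},{"offset":[0.028,0,0],"spin":0},{"offset":[0.013,0,0],"spin":0},{"offset":[0,0,0],"spin":0},{"offset":[0,0,0],"spin":0},{"offset":[0,0,0],"spin":0}]'
python3 -m crank '[{"offset":[0,0,0],"spin":0},{"offset":[0,0,0],"spin":0},{"offset":[0,0,0],"spin":0},{"offset":[0,0,0],"spin":0},{"offset":[0,0,0],"spin":0},{"offset":[0,0,0],"spin":0},{"offset":[0,0,0],"spin":0},{"offset":[0,0,0],"spin":0}]' 0.0
python3 -m crank '[{"offset":[-0.02,0,0],"spin":0},{"offset":[-0.03,0,0],"spin":0},{"offset":[-0.03,0,0],"spin":0},{"offset":[-0.02,0,0],"spin":0},{"offset":[0,0,0],"spin":0}]'
python3 - <<'E'
from h import *
u=np.array([np.cos(np.radians(97.2)),np.sin(np.radians(97.2))])
for k in (36,-36):
    t=np.array([613.5,-224])+k*u; print(t.round(1))
    goto(t[0],t[1],7.2,8)
E
```

```text
time_s: 18.1
position: [0.4356, 0.2251, 0.1891]
tcp_rot: [[0.002, 0.079, 0.997], [0.001, 0.997, -0.079], [-1.0, 0.001, 0.002]]
force: [-0.2, -0.3, 0.1]
opening: 1.0
time_s: 18.9
position: [0.435, 0.2251, 0.188]
tcp_rot: [[0.0, 0.079, 0.997], [0.0, 0.997, -0.079], [-1.0, 0.0, 0.0]]
force: [-0.3, -0.7, 0.2]
opening: 0.433
time_s: 19.4
position: [0.4356, 0.2254, 0.2903]
tcp_rot: [[0.005, 0.079, 0.997], [0.001, 0.997, -0.079], [-1.0, 0.002, 0.005]]
force: [0.9, 0.5, -0.9]
opening: 0.43
[ 609.  -188.3]
t 19.4 pos [435.6 225.4 290.3] jaw -4.5 open 0.430 | spin -0.2046 rad | tool y -432.1 z 120.1 mm | tip z 108.3 down 100.3
[ 618.  -259.7]
t 19.4 pos [435.6 225.4 290.3] jaw -4.5 open 0.430 | spin -0.2046 rad | tool y -504.1 z 120.1 mm | tip z 108.3 down 100.3
```

```bash
python3 -m crank '[{"offset":[0,0,0],"spin":-0.1},{"offset":[0,0,0],"spin":-0.1046},{"offset":[0,-0.02,0.006],"spin":0},{"offset":[0,-0.04,0.011],"spin":0},{"offset":[0,-0.04,0.011],"spin":0},{"offset":[0,-0.04,0.011],"spin":0},{"offset":[0,-0.04,0.011],"spin":0},{"offset":[0,-0.04,0.011],"spin":0},{"offset":[0,-0.04,0.011],"spin":0},{"offset":[0,-0.04,0.011],"spin":0},{"offset":[0,-0.04,0.011],"spin":0},{"offset":[0,-0.04,0.011],"spin":0}]'
python3 -m crank '[{"offset":[0,-0.03,0.01],"spin":0},{"offset":[0,-0.015,0.005],"spin":0},{"offset":[0,0,0],"spin":0},{"offset":[0,0,0],"spin":0},{"offset":[0,0,0],"spin":0}]'
python3 - <<'E'
from h import *
goto(609,-188.3,7.2,10)
E
```

```text
time_s: 20.6
position: [0.5867, -0.1403, 0.2862]
tcp_rot: [[-0.003, -0.125, 0.992], [0.001, 0.992, 0.125], [-1.0, 0.002, -0.003]]
force: [1.3, -0.0, -0.5]
opening: 0.433
time_s: 21.1
position: [0.6064, -0.1795, 0.2874]
tcp_rot: [[-0.003, -0.127, 0.992], [0.002, 0.992, 0.127], [-1.0, 0.002, -0.002]]
force: [0.5, -0.2, -1.1]
opening: 0.433
t 21.1 pos [ 606.4 -179.5  287.4] jaw 7.3 open 0.433 | spin 0.0015 rad | tool y -9.1 z 1.5 mm | tip z 105.4 down 95.4
```

```bash
python3 -m crank '[{"offset":[0.03,-0.009,0.001],"spin":0},{"offset":[0.03,0,0],"spin":0},{"offset":[0.018,0,0],"spin":0},{"offset":[0.008,0,0],"spin":0},{"offset":[0,0,0],"spin":0},{"offset":[0,0,0],"spin":0},{"offset":[0,0,0],"spin":0}]'
python3 - <<'E'
from h import *
goto(609,-188.3,7.2,10)
c=bot.capture("wrist");cv2.imwrite("pics/w6.png",c["pixels"])
E
```

```text
time_s: 21.8
position: [0.61, -0.1902, 0.2035]
tcp_rot: [[0.002, -0.126, 0.992], [-0.001, 0.992, 0.126], [-1.0, -0.001, 0.002]]
force: [0.6, -0.0, -0.1]
opening: 0.433
t 21.8 pos [ 610.  -190.2  203.5] jaw 7.2 open 0.433 | spin 0.0004 rad | tool y 2.0 z -0.7 mm | tip z 21.5 down 11.5
```

View pics/w6.png

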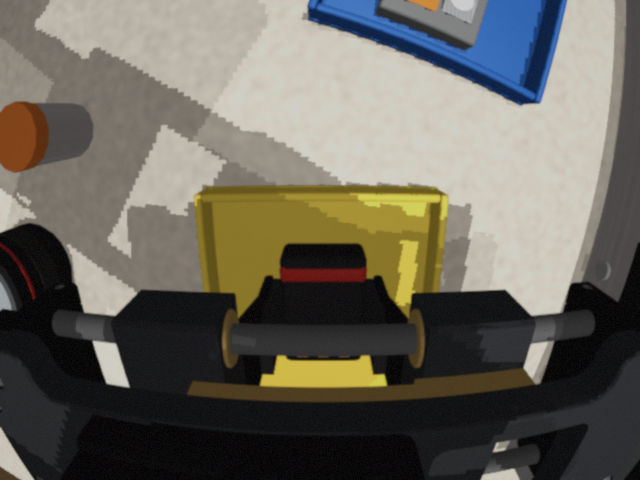

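The red battery at (323,300) sits well inside the yellow tray, aligned with it. I'll lower it.

```bash
python3 -m crank '[{"offset":[0.007,0.001,0],"spin":0},{"offset":[0.002,0,0],"spin":0},{"offset":[0.0015,0,0],"spin":0},{"offset":[0,0,0],"spin":0},{"offset":[0,0,0],"spin":0},{"offset":[0,0,0],"spin":0}]'
```

```text
time_s: 22.45
position: [0.6091, -0.1892, 0.192]
tcp_rot: [[-0.001, -0.125, 0.992], [0.0, 0.992, 0.125], [-1.0, 0.0, -0.001]]
force: [-2.8, 2.1, 6.0]
opening: 0.432
```

```bash
python3 -m crank '[{"offset":[0.0004,0,0],"spin":0},{"offset":[0,0,0],"spin":0},{"offset":[0,0,0],"spin":0}]'
python3 -m crank '[{"offset":[0,0,0],"spin":0},{"offset":[0,0,0],"spin":0},{"offset":[0,0,0],"spin":0},{"offset":[0,0,0],"spin":0}]' 0.055
python3 -m crank '[{"offset":[-0.02,0,0],"spin":0},{"offset":[-0.03,0,0],"spin":0},{"offset":[-0.03,0,0],"spin":0},{"offset":[-0.02,0,0],"spin":0},{"offset":[0,0,0],"spin":0}]'
python3 - <<'E'
from h import *
goto(377,-331.8,16.7,5)
E
```

```text
time_s: 22.75
position: [0.609, -0.1892, 0.192]
tcp_rot: [[-0.001, -0.125, 0.992], [0.0, 0.992, 0.125], [-1.0, 0.0, -0.001]]
force: [-2.8, 1.8, 7.1]
opening: 0.437
time_s: 23.15
position: [0.6093, -0.1894, 0.1908]
tcp_rot: [[-0.0, -0.125, 0.992], [0.0, 0.992, 0.125], [-1.0, 0.0, -0.0]]
force: [0.1, -0.7, -0.4]
opening: 0.619
time_s: 23.65
position: [0.6104, -0.1898, 0.2944]
tcp_rot: [[0.006, -0.125, 0.992], [-0.003, 0.992, 0.125], [-1.0, -0.004, 0.006]]
force: [-0.2, -0.5, -0.3]
opening: 0.63
t 23.6 pos [ 610.4 -189.8  294.4] jaw 7.2 open 0.630 | spin -0.1658 rad | tool y -68.9 z -264.4 mm | tip z 112.4 down 107.4
```

```bash
python3 -m crank '[{"offset":[0,0,0],"spin":-0.083},{"offset":[0,0,0],"spin":-0.083},{"offset":[0,-0.0086,-0.033],"spin":0},{"offset":[0,-0.0086,-0.033],"spin":0},{"offset":[0,-0.0086,-0.033],"spin":0},{"offset":[0,-0.0086,-0.033],"spin":0},{"offset":[0,-0.0086,-0.033],"spin":0},{"offset":[0,-0.0086,-0.033],"spin":0},{"offset":[0,-0.0086,-0.033],"spin":0},{"offset":[0,-0.0086,-0.033],"spin":0},{"offset":[0,0,0],"spin":0},{"offset":[0,0,0],"spin":0}]' 0.087
python3 - <<'E'
from h import *
goto(377,-331.8,16.7,5)
c=bot.capture("wrist");cv2.imwrite("pics/w7.png",c["pixels"]);W=world(c,True)
for r in bot.regions_of("battery_white",c):
    P=W[r["region"]];P=P[np.isfinite(P[:,2])];z=np.percentile(P[:,2],80);q=P[P[:,2]>z-.006]
    print(r["p"],np.round(r["extent"]),z,np.round(rect(q[:,:2]),1))
goto(377,-331.8,16.7,5)
E
```

```text
time_s: 24.85
position: [0.3757, -0.3313, 0.2903]
tcp_rot: [[-0.001, -0.285, 0.958], [0.002, 0.958, 0.285], [-1.0, 0.002, -0.0]]
force: [-0.2, 0.8, 0.3]
opening: 0.997
t 24.9 pos [ 375.7 -331.3  290.3] jaw 16.6 open 0.997 | spin -0.0022 rad | tool y -0.8 z 1.2 mm | tip z 108.3 down 103.3
0.89 [326. 241.  59.  82.] 0.020640343109340282 [ 376.8 -331.3   55.9   38.3  -72.8]
t 24.9 pos [ 376.7 -330.7  290.6] jaw 16.7 open 0.999 | spin 0.0005 rad | tool y -1.1 z 0.0 mm | tip z 108.6 down 103.6
```

View pics/w7.png

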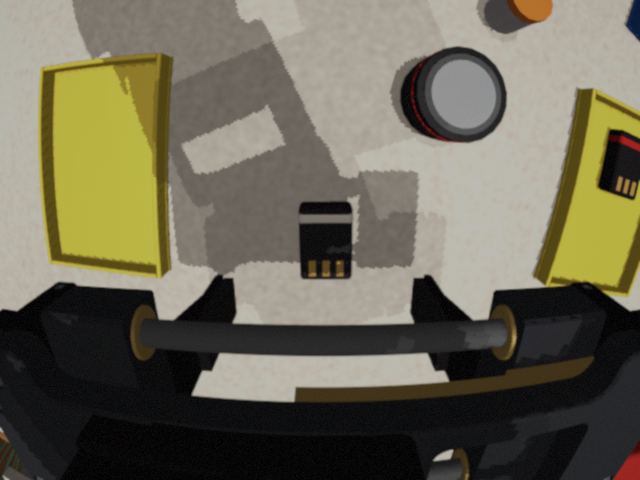

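The white battery at (326,241) is centred between the fingers, and the red one lies in its tray at (622,165). I'll descend and grip.

```bash
python3 -m crank '[{"offset":[0.03,-0.001,0],"spin":0},{"offset":[0.03,0,0],"spin":0},{"offset":[0.028,0,0],"spin":0},{"offset":[0.015,0,0],"spin":0},{"offset":[0,0,0],"spin":0},{"offset":[0,0,0],"spin":0},{"offset":[0,0,0],"spin":0}]'
python3 -m crank '[{"offset":[0,0,0],"spin":0},{"offset":[0,0,0],"spin":0},{"offset":[0,0,0],"spin":0},{"offset":[0,0,0],"spin":0},{"offset":[0,0,0],"spin":0},{"offset":[0,0,0],"spin":0},{"offset":[0,0,0],"spin":0},{"offset":[0,0,0],"spin":0}]' 0.0
python3 -m crank '[{"offset":[-0.02,0,0],"spin":0},{"offset":[-0.03,0,0],"spin":0},{"offset":[-0.03,0,0],"spin":0},{"offset":[-0.02,0,0],"spin":0},{"offset":[0,0,0],"spin":0}]'
python3 - <<'E'
from h import *
goto(618,-259.7,7.2,10)
E
```

```text
time_s: 25.65
position: [0.3772, -0.332, 0.1889]
tcp_rot: [[0.001, -0.289, 0.957], [-0.001, 0.957, 0.289], [-1.0, -0.002, 0.001]]
force: [0.8, -0.7, 0.4]
opening: 1.001
time_s: 26.45
position: [0.3765, -0.3321, 0.1881]
tcp_rot: [[0.0, -0.287, 0.958], [-0.0, 0.958, 0.287], [-1.0, -0.0, 0.0]]
force: [0.2, 0.1, 0.3]
opening: 0.436
time_s: 26.95
position: [0.3769, -0.3326, 0.2903]
tcp_rot: [[0.003, -0.288, 0.958], [-0.005, 0.958, 0.288], [-1.0, -0.005, 0.002]]
force: [0.5, -0.6, -1.7]
opening: 0.433
t 26.9 pos [ 376.9 -332.6  290.3] jaw 16.7 open 0.433 | spin 0.1661 rad | tool y 42.1 z 248.3 mm | tip z 108.3 down 98.3
```

```bash
python3 -m crank '[{"offset":[0,0,0],"spin":0.083},{"offset":[0,0,0],"spin":0.083},{"offset":[0,0.0053,0.031],"spin":0},{"offset":[0,0.0053,0.031],"spin":0},{"offset":[0,0.0053,0.031],"spin":0},{"offset":[0,0.0053,0.031],"spin":0},{"offset":[0,0.0053,0.031],"spin":0},{"offset":[0,0.0053,0.031],"spin":0},{"offset":[0,0.0053,0.031],"spin":0},{"offset":[0,0.0053,0.031],"spin":0},{"offset":[0,0,0],"spin":0},{"offset":[0,0,0],"spin":0}]'
python3 -m crank '[{"offset":[0.03,0,0],"spin":0},{"offset":[0.03,0,0],"spin":0},{"offset":[0.018,0,0],"spin":0},{"offset":[0.008,0,0],"spin":0},{"offset":[0,0,0],"spin":0},{"offset":[0,0,0],"spin":0},{"offset":[0,0,0],"spin":0}]'
python3 - <<'E'
from h import *
goto(618,-259.7,7.2,10)
c=bot.capture("wrist");cv2.imwrite("pics/w8.png",c["pixels"])
E
```

```text
time_s: 28.15
position: [0.617, -0.2581, 0.2858]
tcp_rot: [[-0.003, -0.127, 0.992], [0.002, 0.992, 0.127], [-1.0, 0.002, -0.003]]
force: [-0.2, -0.0, -2.2]
opening: 0.433
time_s: 28.85
position: [0.6175, -0.2594, 0.2035]
tcp_rot: [[0.002, -0.125, 0.992], [-0.001, 0.992, 0.125], [-1.0, -0.002, 0.002]]
force: [-0.2, -1.1, -1.1]
opening: 0.437
t 28.9 pos [ 617.5 -259.4  203.5] jaw 7.2 open 0.437 | spin -0.0004 rad | tool y -0.3 z 0.4 mm | tip z 21.5 down 11.5
```

View pics/w8.png

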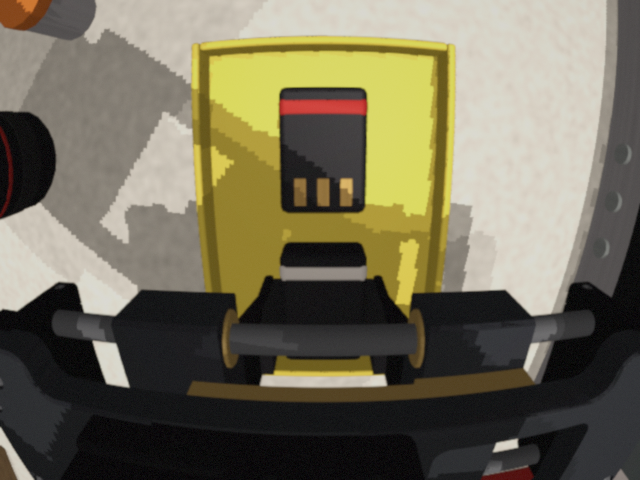

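The red battery lies flat at (323,150), and the held white one at (323,300) is clear of it and of the walls. I'll set it down.

```bash
python3 -m crank '[{"offset":[0.007,0,0],"spin":0},{"offset":[0.002,0,0],"spin":0},{"offset":[0.0017,0,0],"spin":0},{"offset":[0,0,0],"spin":0},{"offset":[0,0,0],"spin":0},{"offset":[0,0,0],"spin":0}]'
```

```text
time_s: 29.5
position: [0.6171, -0.2588, 0.1922]
tcp_rot: [[-0.0, -0.125, 0.992], [0.0, 0.992, 0.125], [-1.0, 0.0, -0.0]]
force: [-2.8, 1.0, 6.0]
opening: 0.436
```

```bash
python3 -m crank '[{"offset":[0.0004,0,0],"spin":0},{"offset":[0,0,0],"spin":0},{"offset":[0,0,0],"spin":0}]'
python3 -m crank '[{"offset":[0,0,0],"spin":0},{"offset":[0,0,0],"spin":0},{"offset":[0,0,0],"spin":0},{"offset":[0,0,0],"spin":0}]' 0.055
python3 -m crank '[{"offset":[-0.02,0,0],"spin":0},{"offset":[-0.03,0,0],"spin":0},{"offset":[-0.03,0,0],"spin":0},{"offset":[-0.03,0,0],"spin":0},{"offset":[0,0,0],"spin":0}]'
python3 - <<'E'
from h import *
goto(457,-120.5,0,12)
E
```

```text
time_s: 29.8
position: [0.6171, -0.2588, 0.1922]
tcp_rot: [[-0.0, -0.125, 0.992], [0.0, 0.992, 0.125], [-1.0, 0.0, -0.0]]
force: [-3.9, 1.6, 8.4]
opening: 0.434
time_s: 30.2
position: [0.6173, -0.259, 0.1907]
tcp_rot: [[-0.0, -0.125, 0.992], [0.0, 0.992, 0.125], [-1.0, 0.0, -0.0]]
force: [-0.3, -0.7, -0.3]
opening: 0.618
time_s: 30.7
position: [0.6187, -0.2598, 0.3059]
tcp_rot: [[0.008, -0.125, 0.992], [-0.005, 0.992, 0.125], [-1.0, -0.006, 0.008]]
force: [0.7, 0.5, 0.3]
opening: 0.631
t 30.7 pos [ 618.7 -259.8  305.9] jaw 7.2 open 0.631 | spin 0.1257 rad | tool y 139.3 z -161.7 mm | tip z 123.9 down 111.9
```

```bash
python3 -m crank '[{"offset":[0,0,0],"spin":0.126},{"offset":[0,0.02,-0.023],"spin":0},{"offset":[0,0.02,-0.023],"spin":0},{"offset":[0,0.02,-0.023],"spin":0},{"offset":[0,0.02,-0.023],"spin":0},{"offset":[0,0.02,-0.023],"spin":0},{"offset":[0,0.02,-0.023],"spin":0},{"offset":[0,0.019,-0.023],"spin":0},{"offset":[0,0,0],"spin":0},{"offset":[0,0,0],"spin":0},{"offset":[0,0,0],"spin":0}]' 0.087
python3 - <<'E'
from h import *
goto(457,-120.5,0,12)
c=bot.capture("wrist");cv2.imwrite("pics/w9.png",c["pixels"]);W=world(c,True)
for r in bot.regions_of("film_can",c):
    P=W[r["region"]];P=P[np.isfinite(P[:,2])];z=np.percentile(P[:,2],60);q=P[P[:,2]>z-.005]
    print(r["p"],np.round(r["extent"]),z,np.round(rect(q[:,:2]),1))
goto(457,-120.5,0,12)
E
```

```text
time_s: 31.8
position: [0.4573, -0.1206, 0.301]
tcp_rot: [[0.002, 0.001, 1.0], [-0.001, 1.0, -0.001], [-1.0, -0.001, 0.002]]
force: [0.7, -0.3, -0.2]
opening: 1.001
t 31.8 pos [ 457.3 -120.6  301. ] jaw -0.0 open 1.001 | spin -0.0006 rad | tool y 0.1 z -0.3 mm | tip z 119.0 down 107.0
0.72 [325. 244.  48.  63.] 0.05057995044685083 [ 456.7 -120.2   32.9   32.6  -77.1]
0.46 [568.  41.  59.  83.] 0.018234248458463942 [660.7  51.   66.8  49.5  77.9]
t 31.9 pos [ 457.3 -120.7  301. ] jaw -0.1 open 0.997 | spin -0.0009 rad | tool y 0.2 z -0.3 mm | tip z 119.0 down 107.0
```

View pics/w9.png

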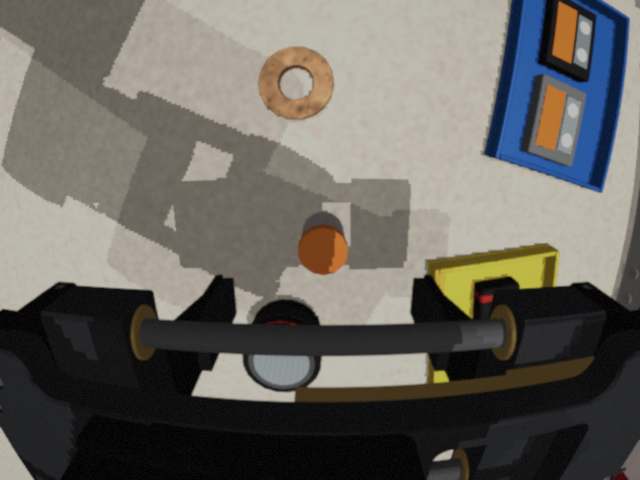

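The film can's lid at (323,249) is centred, and the lens at (283,357) is clear of the fingers. I'll descend to a tip height of about 6 mm so the pads stay below the lid.

```bash
python3 -m crank '[{"offset":[0.03,0,0],"spin":0},{"offset":[0.03,0,0],"spin":0},{"offset":[0.025,0,0],"spin":0},{"offset":[0.018,0,0],"spin":0},{"offset":[0.01,0,0],"spin":0},{"offset":[0,0,0],"spin":0},{"offset":[0,0,0],"spin":0},{"offset":[0,0,0],"spin":0}]'
python3 -m crank '[{"offset":[0,0,0],"spin":0},{"offset":[0,0,0],"spin":0},{"offset":[0,0,0],"spin":0},{"offset":[0,0,0],"spin":0},{"offset":[0,0,0],"spin":0},{"offset":[0,0,0],"spin":0},{"offset":[0,0,0],"spin":0},{"offset":[0,0,0],"spin":0},{"offset":[0,0,0],"spin":0}]' 0.0
python3 -m crank '[{"offset":[-0.02,0,0],"spin":0},{"offset":[-0.03,0,0],"spin":0},{"offset":[-0.03,0,0],"spin":0},{"offset":[-0.03,0,0],"spin":0},{"offset":[0,0,0],"spin":0}]'
python3 - <<'E'
from h import *
goto(613.5,241.5,-6,10)
E
```

```text
time_s: 32.7
position: [0.4567, -0.1201, 0.1888]
tcp_rot: [[0.002, 0.0, 1.0], [-0.001, 1.0, -0.0], [-1.0, -0.001, 0.002]]
force: [1.0, -0.3, -0.1]
opening: 0.999
time_s: 33.6
position: [0.4563, -0.1199, 0.188]
tcp_rot: [[0.0, 0.0, 1.0], [0.0, 1.0, -0.0], [-1.0, 0.0, 0.0]]
force: [-0.4, 0.1, -0.2]
opening: 0.363
time_s: 34.1
position: [0.4572, -0.1202, 0.3012]
tcp_rot: [[0.007, 0.0, 1.0], [-0.004, 1.0, -0.0], [-1.0, -0.004, 0.007]]
force: [-0.4, -0.1, -0.8]
opening: 0.355
t 34.1 pos [ 457.2 -120.2  301.2] jaw -0.0 open 0.355 | spin 0.1045 rad | tool y 376.1 z 117.7 mm | tip z 119.2 down 109.2
```

```bash
python3 -m crank '[{"offset":[0,0,0],"spin":0.104},{"offset":[0,0.02,0.006],"spin":0},{"offset":[0,0.034,0.011],"spin":0},{"offset":[0,0.038,0.012],"spin":0},{"offset":[0,0.038,0.012],"spin":0},{"offset":[0,0.038,0.012],"spin":0},{"offset":[0,0.038,0.012],"spin":0},{"offset":[0,0.038,0.012],"spin":0},{"offset":[0,0.038,0.012],"spin":0},{"offset":[0,0.038,0.012],"spin":0},{"offset":[0,0.034,0.011],"spin":0},{"offset":[0,0.022,0.006],"spin":0}]'
python3 -m crank '[{"offset":[0,0,0],"spin":0},{"offset":[0,0,0],"spin":0},{"offset":[0,0,0],"spin":0},{"offset":[0.02,0,0],"spin":0},{"offset":[0.03,0,0],"spin":0},{"offset":[0.025,0,0],"spin":0},{"offset":[0.015,0,0],"spin":0},{"offset":[0,0,0],"spin":0},{"offset":[0,0,0],"spin":0},{"offset":[0,0,0],"spin":0}]'
python3 - <<'E'
from h import *
goto(613.5,241.5,-6,10)
c=bot.capture("wrist");cv2.imwrite("pics/w10.png",c["pixels"])
c=bot.capture("scene");cv2.imwrite("pics/s10.png",c["pixels"][150:350,330:590].repeat(3,0).repeat(3,1))
E
```

```text
time_s: 35.3
position: [0.6131, 0.2443, 0.2963]
tcp_rot: [[-0.001, 0.103, 0.995], [0.0, 0.995, -0.103], [-1.0, 0.0, -0.001]]
force: [-0.4, -0.0, -0.3]
opening: 0.363
time_s: 36.3
position: [0.6135, 0.2417, 0.2095]
tcp_rot: [[0.003, 0.105, 0.995], [0.001, 0.995, -0.105], [-1.0, 0.001, 0.003]]
force: [0.7, -0.1, -0.7]
opening: 0.36
t 36.3 pos [613.5 241.7 209.5] jaw -6.0 open 0.360 | spin 0.0000 rad | tool y -0.2 z -0.0 mm | tip z 27.5 down 17.5
```

View pics/w10.png

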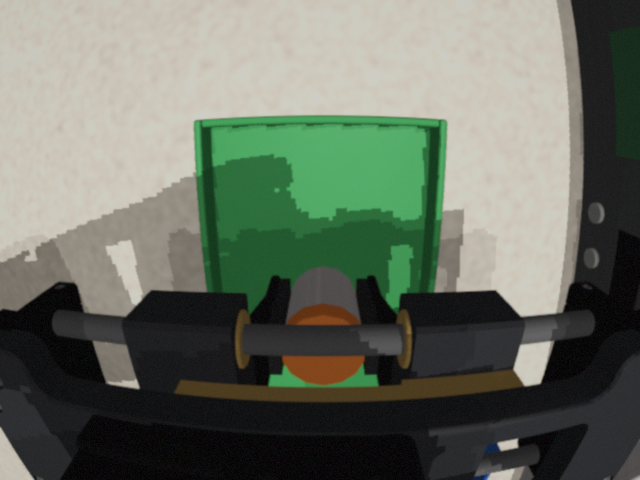

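View pics/s10.png

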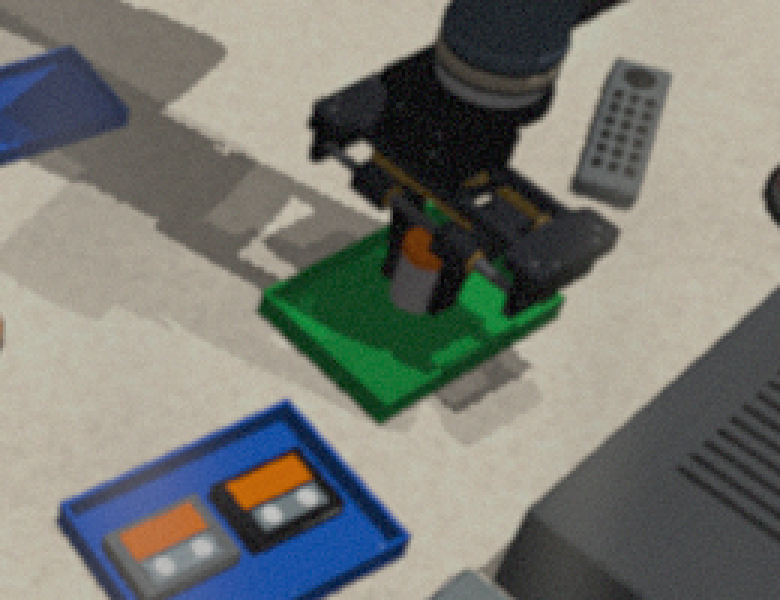

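The can (lid at about (323,345) in the wrist view) is upright over the middle of the green tray. I'll lower it to contact.

```bash
python3 -m crank '[{"offset":[0.01,0,0],"spin":0},{"offset":[0.004,0,0],"spin":0},{"offset":[0.002,0,0],"spin":0},{"offset":[0.0015,0,0],"spin":0},{"offset":[0,0,0],"spin":0},{"offset":[0,0,0],"spin":0},{"offset":[0,0,0],"spin":0}]'
```

```text
time_s: 37.1
position: [0.6124, 0.2418, 0.192]
tcp_rot: [[-0.001, 0.104, 0.995], [-0.0, 0.995, -0.104], [-1.0, -0.001, -0.001]]
force: [-3.3, -1.5, 9.8]
opening: 0.363
```

```bash
python3 -m crank '[{"offset":[0,0,0],"spin":0},{"offset":[0,0,0],"spin":0},{"offset":[0,0,0],"spin":0},{"offset":[0,0,0],"spin":0}]' 0.055
python3 -m crank '[{"offset":[-0.02,0,0],"spin":0},{"offset":[-0.03,0,0],"spin":0},{"offset":[-0.03,0,0],"spin":0},{"offset":[-0.03,0,0],"spin":0},{"offset":[-0.03,0,0],"spin":0},{"offset":[-0.03,0,0],"spin":0},{"offset":[0,0,0],"spin":0}]'
python3 -m crank '[{"offset":[0,0.03,-0.01],"spin":0},{"offset":[0,0.04,-0.02],"spin":0},{"offset":[0,0.04,-0.02],"spin":0},{"offset":[0,0.04,-0.02],"spin":0},{"offset":[0,0.04,-0.02],"spin":0},{"offset":[0,0.04,-0.02],"spin":0},{"offset":[0,0.04,-0.02],"spin":0},{"offset":[0,0.03,-0.01],"spin":0},{"offset":[0,0,0],"spin":0},{"offset":[0,0,0],"spin":0},{"offset":[0,0,0],"spin":0},{"offset":[0,0,0],"spin":0}]'
python3 - <<'E'
from h import *
c=bot.capture("top");W=world(c);cv2.imwrite("pics/top_end.png",c["pixels"])
for n in "cassette_dark cassette_pale battery_red battery_white film_can lens splice_roll".split():
    for r in bot.regions_of(n,c):
        if r["p"]<.3: continue
        P=W[r["region"]];P=P[np.isfinite(P[:,2])];z=np.percentile(P[:,2],80);q=P[P[:,2]>z-.006]
        print(n,round(r["p"],2),np.round(r["extent"]),round(z,4),np.round(rect(q[:,:2]),1))
c=bot.capture("scene");cv2.imwrite("pics/scene_end.png",c["pixels"])
E
```

```text
time_s: 37.5
position: [0.6128, 0.2418, 0.1901]
tcp_rot: [[-0.0, 0.104, 0.995], [-0.0, 0.995, -0.104], [-1.0, -0.0, -0.0]]
force: [-0.3, -0.3, 0.9]
opening: 0.601
time_s: 38.2
position: [0.6142, 0.2422, 0.3655]
tcp_rot: [[0.01, 0.104, 0.995], [0.002, 0.995, -0.104], [-1.0, 0.003, 0.009]]
force: [1.5, 0.0, 0.8]
opening: 0.634
time_s: 39.4
position: [0.5057, 0.5534, 0.3601]
tcp_rot: [[-0.001, 0.106, 0.994], [-0.001, 0.994, -0.106], [-1.0, -0.001, -0.001]]
force: [0.8, 0.2, -0.5]
opening: 0.636
cassette_dark 0.57 [299. 138.  38.  28.] 0.0183 [661.2  50.7  66.3  49.3  78. ]
cassette_pale 0.81 [331. 142.  39.  28.] 0.0183 [645.2 -24.   65.3  47.7  77. ]
battery_red 0.92 [409. 163.  28.  26.] 0.0236 [ 607.6 -190.2   55.3   38.3  -82.9]
battery_white 0.72 [444. 157.  30.  19.] 0.0236 [ 615.9 -259.    56.7   38.8  -82. ]
film_can 0.67 [207. 154.  21.  22.] 0.0541 [610.5 239.5  33.3  31.5  21.9]
lens 0.65 [419. 248.  33.  30.] 0.0554 [ 425.3 -207.    58.3   56.5  -43.7]
splice_roll 0.71 [321. 242.  24.  24.] 0.0162 [438.   -8.5  52.3  51.1 -88.7]
splice_roll 0.33 [314. 142.  93.  74.] 0.0132 [658.9  14.2 170.4 120.   79.3]
```

View pics/top_end.png

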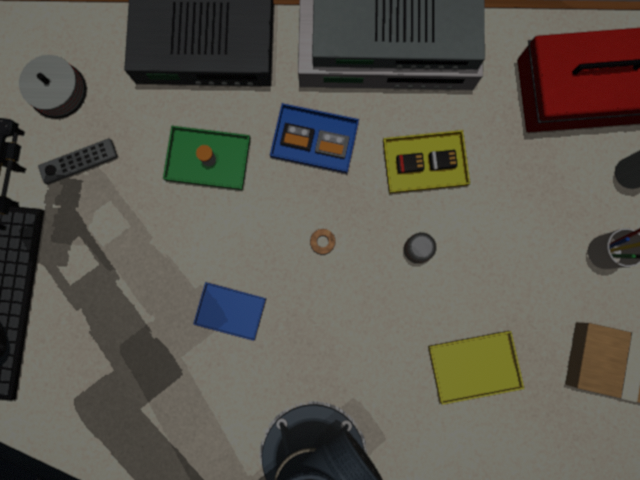

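View pics/scene_end.png

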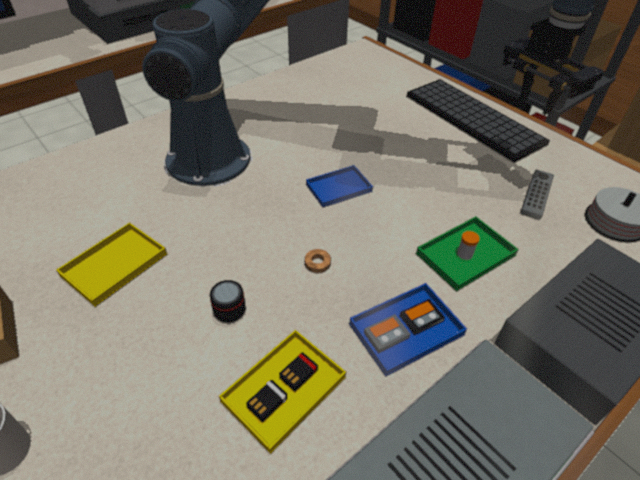

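Both cassettes lie in the blue tray ((299,138) and (331,142) in the top view), the batteries in the yellow tray ((409,163) and (444,157)), and the can stands in the green tray (207,154). The measured top heights match each thing resting on the 4 mm floor, and the lens and roll are unmoved within 1 mm. Handing in.

```bash
python3 -c "
from rig import bot
print(bot.hand_in())"
```

```text
the job is handed in; nothing more can be done
None
```

I sorted all five things as asked, in that order, and handed the job in at about 39 s. The two cassettes are in the larger blue tray, the two batteries in the yellow tray farthest to the robot's left, and the film can is upright in the green tray.

- **Placing:** each thing was lowered until it touched the tray floor (wrist force at most about 10 N) and only then released.
- **Heights:** the final top view puts the cassette tops at 18 mm, the battery tops at 24 mm and the can lid at 54 mm. That fits each thing lying flat, or the can standing upright, on the 4 mm tray floor.
- **Spacing:** each pair lies side by side with clear gaps between them and to the walls.
- **Lens and roll:** both measured within 1 mm of where they started.
- **Disagreements:** positions differed by about 2–4 mm between the cameras and the arm, close to the stated calibration. The detection network also gave a few false extra matches with lower scores, which I ignored. No check failed.

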